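Set the grinder's edge thumbwheel and snap its bean lid shut

ROBOT

A 6-joint arm with a two-finger parallel gripper is mounted at the origin on a cart in front of the work surface, level with it; the furniture and walls round the work are solid. World frame = base frame: x ahead of the robot, y to its left, z up, the work surface at z = 0. Lengths are in m, angles in degrees, forces in N, time in s.
With the tool pointing down it reaches from about 0.3 to 0.75 m from the base axis. Payload 8.5 kg.
Tool frame: the origin (TCP) lies midway between the tips of the shut fingers; the grasp point (between the pads) lies 19 mm behind it (env.tcp_to_grasp is the z of the grasp point in the tool frame, in m); z points along the fingers, y is the line along which they close (so a half turn about z gives the same grasp; the last joint's range is limited). The gripper opens to 85 mm and grips with 20 to 120 N. Pads are 22 mm wide; open, the fingers measure 114 mm over their backs; the gripper's body (76 mm by 85 mm) begins 54 mm behind the grasp point. The pads swing forward as they close: fully open they stand 13 mm farther back than shut.
Start: joints at [-82.523, 21.807, 74.336, -0, 83.858, -12.336], TCP at [0.186, -0.517, 0.231] pointing down, gripper open.
Joint ranges: [-178.18, 178.18], [-50.72, 133.34], [12.68, 142.11], [-81.47, 261.47], [9.98, 163.14], [-165.26, 165.26]. Speed limits (degrees/s): [136.94, 136.94, 180, 180, 180, 180].

INTERFACE

Orientations are given as a 3x3 rotation matrix whose columns are the frame's x, y, z axes.
In Python, from rig import env, imaging, job, models gives the robot as it stands. The module is installed in compiled form; this text tells all that it offers.
- The arm moves only by the tool jog_arm, never from a script. Its argument "plan" is text: rows parted by semicolons, each of 7 numbers parted by spaces: the turn, a rotation vector about the tool's x, y, z in degrees, then the shift along the tool's x, y, z in cm, then the closure in counts, from 0 (fully open) to 255 (shut). In form: rx ry rz x y z claw; .... A call has 1 to 10 rows; each row shifts and turns the commanded pose from where the row before left it, along the tool's axes as they then stand; what a row does not reach is not made up. A row lasts 1/12 s, in which the tool goes at most 41.7 mm and 7.16 degrees, less where a joint would pass 70% of its speed; a pose out of reach is approached as far as the arm can. A call with a gripper value outside its range is refused whole. The fingers move at their own pace and stop on an object; "grip_force" is the grip in N (left out, the last holds). Time passes only in rows, so rows that do not move let the fingers close. It gives the time, the measured TCP pose, the force, the opening and the grip force at its end, in the units of the state.
- env.observe(): the state, without advancing time (a new reading comes with each control period).
- imaging.get_image(name): name is "scene" or "top" or "wrist"; returns a dict with "pixels" (400x640x3 uint8, red, green, blue), "depth" (400x640 float32, m along the optical axis (not along the pixel's ray), 0 where there is no reading), "fov_y" (degrees; the focal length in pixels is half the picture's height over the tangent of half this angle, whatever the lens; pixels are square), "cx", "cy" (the principal point, pixels), "distortion" ([k1, k2, p1, p2, k3] as OpenCV has them; the pictures are not rectified), "world_from_camera" (4x4, takes a point from camera to world coordinates). Camera axes: x right, y down, z forward; pixel columns grow to the right and rows downward; lengths in m; the calibration is good to about 2 mm. A picture is of the moment at which its call begins.
- job.close_job(): hands the job in; it is judged then, once.
Trained networks look in the newest picture that a camera, given by its name, has taken for a name from the list of things; names that differ only in an ending like _2 or _b are one class to them, and where a whole thing is asked for, a point or a joint stands for the part that bears it (a point fixed in the world has none). Each returns a list of dicts, best first, with "confidence" (0 to 1); they miss things now and then, are a little off and sometimes report something else, mostly with a low value. They report only what shows in the picture. A call takes as long as a camera call. They do not tell look-alikes from the thing itself.
- models.outline_of(camera, query): "region" (400x640 bool, what is visible of it) and "bbox" ([centre column, centre row, width, height] in pixels, round what is visible of it).
- models.tip_of(camera, query): "at" ([column, row] in pixels: a listed point, or the origin of a listed thing).
The state is a dict: "time_s": time; "q": joint angles; "qvel": joint speeds; "joint_efforts": joint torques, N m; "position": TCP position; "tool_rot": TCP orientation; "ft_force": force on the tool from outside, world axes, zero at the start; "wrist_torque": the same for the moment, N m; "grip_width": finger opening in m; "gripper_force": force on a finger pad.
Only numpy, scipy, OpenCV 4.12 (cv2) and the standard library are available. Lean on these libraries where they do the work, as an engineer would, in place of code of your own. Each camera call takes 0.05 s, during which the arm holds its last target. There are 200 camera calls.

TASK

Get the coffee grinder ready: first roll the thumbwheel on its top until the red pointer stands exactly opposite the green tab (not the yellow one). Then press the bean lid, which lies loose on its two orange snap hooks, straight down until both ends have clicked home; leave the pointer at the green tab and do not disturb the cup, the jar or the sugar pourer.

Things in the scene. Friction and masses are not known exactly. Their poses are not given: they have to be found in the camera images.
- grinder: Fixed blue box-shaped coffee grinder with a dark steel deck, 180 mm deep (x) x 200 mm wide (y), deck 130 mm above the counter. Origin: centre of the underside; its x axis points from its front (wooden drawer face, thumbwheel half of the deck) to its back (lid half), y to the left of someone facing its front, z up.
- wheel_top (a point): Highest point of the thumbwheel's rim, unpressed: on the grinder at x -40, y 0, z 141 mm. Grey wheel with black and four orange ribs, 80 mm diameter, 16 mm wide, axle along the grinder's x inside the housing. Only the top of its rim shows, 54 mm long (y), 11 mm above the deck and 7 mm above a black bezel round it (35 x 70 x 4 mm). Roll it by dragging a fingertip over its top along y.
- wheel_mount (a joint): How far the sprung thumbwheel is pressed down, m: 0 when free, hard stop at 0.005. It takes about 1.2 N to start and 1.2 N more per mm; 3 to 4 mm of press grips the rim well for rolling.
- thumbwheel (a joint): Angle of the thumbwheel, rad, -2.25 to 2.25; grows as the top of the rim moves to the grinder's +y. It drives the pointer 20 mm per rad, that is 0.5 mm of pointer per mm of rim, the same way as the fingertip moves; pointer in the middle at 0. It drags with about 0.5 N at the rim and stays where it is left.
- pointer_mark (a point): Centre of the red pointer (14 x 6 x 4 mm, long side across the scale), which moves along the grinder's y (x -67 mm, z 136 mm, sinking with the wheel while that is pressed) under a clear fixed window (18 x 122 mm, top 10 mm above the deck) in front of the wheel. It can be moved only by the wheel.
- green_tab: Fixed green tab, 10 x 10 x 10 mm, on the deck just in front of the window; origin: centre of its underside, axes parallel to the grinder's. The pointer is set when it stands opposite the tab's middle, that is at the same y in this frame (within 5 mm, half the tab).
- yellow_tab: Fixed yellow tab of the same size, marking another setting, on the other side of the scale's middle; not wanted now.
- lid: Loose white bean lid, 70 mm (x) x 132 mm (y) x 8 mm, 120 g, with a rounded lip at each end (+y, -y). Origin: centre of its underside, axes parallel to the grinder's. It lies at the grinder's x +30 mm, level on the noses of two hooks, underside about 147 mm above the counter, between four black corner guides (28 mm above the deck) that keep it in place. Home, 15 mm lower, its underside is at 132 mm.
- lid_left (a point): Top of the lid's lip at its +y end, 62 mm from the lid's middle, 8 mm above its underside. About 155 mm above the counter when loose, 140 mm when clicked home.
- lid_right (a point): The same at the lid's -y end.
- hook_mid (a point): Point on the deck midway between the two orange sprung hooks, which are 24 mm wide, stand 74 mm to either side of it along the grinder's y and rise 27 mm above the deck; their noses, with steep slippery ramps on top, point inward over the ends of the lid once it is home.
- lid_pad (a point): Centre of the top of the lid's grey round press pad (44 mm diameter, 3 mm high, in the middle of the lid), 11 mm above its underside: about 158 mm above the counter when loose, 143 mm when home. Pressed here the lid takes about 8 to 12 N to pass both hooks; pressing one end clicks only that end.
- cup: Small patterned handleless cup, 58 mm diameter, 62 mm tall, beside the grinder; origin at the centre of its underside. Leave it alone.
- jar: Jam jar with yellow cap, 60 mm diameter, 70 mm tall, beside the grinder; origin at the centre of its underside. Leave it alone.
- sugar: Glass sugar pourer, 68 mm diameter, 156 mm tall, near the jar; origin at the centre of its underside. Leave it alone.
Not all that is in view belongs to the job. There is more than one size of the lid; the one meant has the size given above.

How it is judged:
By the outcome, as a careful person would: the job done as asked, in the order asked, and still so for the second after the job is handed in, with the robot touching nothing.
It also fails if it takes over 42 s, if anything falls off the work surface, if the arm or the gripper's body presses on something with over 40 N, if the wrist force passes 120 N, or if a joint passes its speed limit or range.

## Working session

There is one attempt and no reset: what is moved stays moved. The work goes in short steps, Python scripts to look and compute and a tool call to move; the robot and the scene stay as the last step left them, time stands still between calls to the robot, and variables do not carry over. Pictures are saved under pics/ and viewed, at most 10 in all, crops included, and the job is handed in when it is done.

Besides the shell and the picture viewer there is one more tool, called after "Emit:" by a JSON object that holds its "api" and its "payload", one argument or row to a line. jog_arm: Moves the arm, as the interface text tells. Its arguments: {"type":"object","properties":{"plan":{"type":"string"},"grip_force":{"type":"number"}},"required":["plan"]}

```bash
mkdir -p pics; cat > h.py <<'E'
import numpy as np, cv2
from rig import env, imaging, job, models
def cam(n):
    d=imaging.get_image(n); h=d["pixels"].shape[0]
    f=h/2/np.tan(np.radians(d["fov_y"])/2)
    d["K"]=np.array([[f,0,d["cx"]],[0,f,d["cy"]],[0,0,1.]]); return d
def ray(d,uv):
    p=cv2.undistortPoints(np.array([[uv]],float),d["K"],np.array(d["distortion"],float))[0,0]
    T=d["world_from_camera"]; return T[:3,3],T[:3,:3]@np.array([p[0],p[1],1.])
def at_z(d,uv,z):
    o,r=ray(d,uv); return o+r*(z-o[2])/r[2]
def at_d(d,uv):
    o,r=ray(d,uv); z=d["depth"][int(round(uv[1])),int(round(uv[0]))]; return o+r*z
def tri(a,b):
    A=np.zeros((3,3));B=np.zeros(3)
    for o,r in (a,b):
        r=r/np.linalg.norm(r);M=np.eye(3)-np.outer(r,r);A+=M;B+=M@o
    return np.linalg.solve(A,B)
def save(n,im): cv2.imwrite("pics/"+n,cv2.cvtColor(im,cv2.COLOR_RGB2BGR))
E
python3 - <<'E'
from h import *
np.set_printoptions(precision=4,suppress=True)
D={}
for c in("scene","top"):
    d=D[c]=cam(c); save(c+"0.png",d["pixels"]); print(c,d["world_from_camera"][:3,3])
    for q in("wheel_top","pointer_mark","green_tab","yellow_tab","lid_left","lid_right","lid_pad","hook_mid","lid","cup","jar","sugar","grinder"):
        print(q,[(np.round(r["at"]).tolist(),round(r["confidence"],2),at_d(d,r["at"]).round(3).tolist()) for r in models.tip_of(c,q)[:3]])
s=env.observe();print(s["position"],s["tool_rot"],s["time_s"])
E
```

```text
scene [-0.0624  0.3259  0.8221]
wheel_top [([310.0, 172.0], 0.97, [0.533, -0.143, 0.139])]
pointer_mark []
green_tab [([325.0, 188.0], 0.49, [0.479, -0.143, 0.13])]
yellow_tab [([300.0, 187.0], 0.53, [0.508, -0.097, 0.139])]
lid_left [([468.0, 203.0], 0.89, [0.308, -0.47, -0.001]), ([280.0, 150.0], 0.75, [0.62, -0.129, 0.154]), ([189.0, 236.0], 0.63, [-0.062, 0.326, 0.822])]
lid_right [([331.0, 146.0], 0.82, [0.558, -0.228, 0.153]), ([206.0, 262.0], 0.72, [0.572, 0.128, -0.002]), ([437.0, 211.0], 0.6, [0.339, -0.385, 0.003])]
lid_pad [([309.0, 145.0], 0.95, [0.592, -0.19, 0.155]), ([197.0, 244.0], 0.67, [0.625, 0.118, 0.006]), ([452.0, 202.0], 0.64, [0.333, -0.436, 0.003])]
hook_mid [([302.0, 158.0], 0.87, [0.568, -0.151, 0.153])]
lid [([304.0, 147.0], 0.93, [0.593, -0.177, 0.155]), ([197.0, 248.0], 0.9, [0.612, 0.124, 0.009]), ([450.0, 207.0], 0.61, [0.327, -0.42, 0.004])]
cup [([231.0, 218.0], 0.63, [0.628, 0.02, 0.024])]
jar []
sugar []
grinder [([310.0, 203.0], 0.56, [0.49, -0.109, 0.096])]
top [ 0.4166 -0.1492  1.5143]
wheel_top [([321.0, 179.0], 0.97, [0.531, -0.141, 0.14])]
po
[... 419 characters left out ...]
79, 0.137, 0.004]), ([354.0, 168.0], 0.65, [0.558, -0.229, 0.154])]
lid_pad [([336.0, 155.0], 0.85, [0.592, -0.182, 0.161]), ([419.0, 256.0], 0.84, [0.315, -0.427, 0.002])]
hook_mid [([336.0, 159.0], 0.8, [0.581, -0.181, 0.155])]
lid [([415.0, 252.0], 0.7, [0.328, -0.415, 0.007]), ([233.0, 153.0], 0.67, [0.618, 0.118, 0.01]), ([333.0, 157.0], 0.66, [0.587, -0.173, 0.16])]
cup [([271.0, 141.0], 0.94, [0.653, 0.007, 0.004])]
jar [([376.0, 204.0], 0.61, [0.465, -0.295, 0.074])]
sugar [([408.0, 207.0], 0.88, [0.455, -0.375, 0.135])]
grinder [([328.0, 172.0], 0.8, [0.55, -0.16, 0.129])]
[ 0.1864 -0.5174  0.2313] [[ 0.9408  0.3389 -0.    ]
 [ 0.3389 -0.9408  0.0001]
 [ 0.     -0.0001 -1.    ]] 1.4
```

```bash
python3 - <<'E'
import cv2,numpy as np
a=cv2.imread("pics/scene0.png")[110:260,220:400]; b=cv2.imread("pics/top0.png")[115:265,250:430]
cv2.imwrite("pics/c1.png",cv2.resize(np.hstack([a,b]),(792,330),interpolation=cv2.INTER_CUBIC))
E
```

```text
(no output)
```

View pics/c1.png

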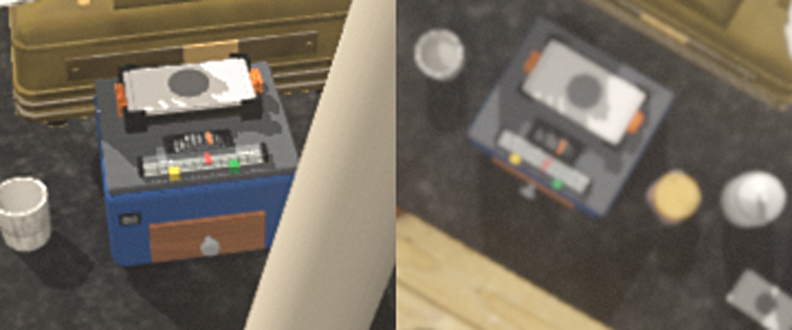

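View pics/top0.png

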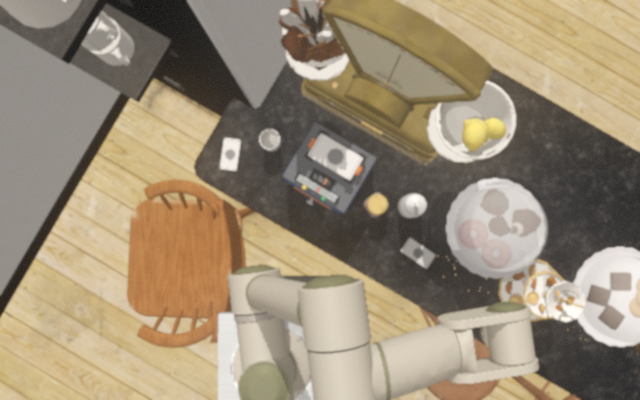

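```bash
cat >> h.py <<'E'
def blobs(d,box,zs=dict(green=.140,yellow=.140,red=.136)):
    hsv=cv2.cvtColor(d["pixels"],cv2.COLOR_RGB2HSV); out={}
    R=dict(green=((45,110,60),(80,255,255)),yellow=((22,140,120),(34,255,255)),red=((-8,150,120),(4,255,255)))
    H=hsv.astype(int);H[...,0]=np.where(H[...,0]>170,H[...,0]-180,H[...,0])
    x0,y0,x1,y1=box
    for n,(l,u) in R.items():
        m=((H>=l)&(H<=u)).all(2); k=np.zeros_like(m);k[y0:y1,x0:x1]=1;m&=k
        c,l_,s,ce=cv2.connectedComponentsWithStats(m.astype(np.uint8))
        for i in sorted(range(1,c),key=lambda i:-s[i,4])[:2]:
            out.setdefault(n,[]).append((ce[i].round(1).tolist(),int(s[i,4]),at_z(d,ce[i],zs[n]).round(4).tolist()))
    return out
E
python3 - <<'E'
from h import *
for c,b in(("scene",(270,170,345,200)),("top",(290,170,340,210))):
    d=cam(c)
    for k,v in blobs(d,b).items(): print(c,k,v)
v,u=np.mgrid[0:400,0:640]
p=cv2.undistortPoints(np.stack([u,v],-1).reshape(-1,1,2).astype(float),d["K"],np.array(d["distortion"],float))[:,0]
T=d["world_from_camera"];P=T[:3,3]+(np.c_[p,np.ones(len(p))]*d["depth"].reshape(-1,1))@T[:3,:3].T
a=np.radians(-33.3);ex=np.array([np.cos(a),np.sin(a)]);ey=np.array([-ex[1],ex[0]])
w=np.array([.5315,-.142])+.04*ex
g=np.c_[(P[:,:2]-w)@ex,(P[:,:2]-w)@ey]
for x in np.arange(-.22,.3,.04):
    print(round(x,2),[int(1000*max(P[(abs(g[:,0]-x)<.02)&(abs(g[:,1]-y)<.02)][:,2],default=0)) for y in np.arange(-.28,.25,.04)])
E
```

```text
scene green [([325.9, 185.0], 20, [0.4766, -0.1425, 0.14])]
scene yellow [([298.9, 188.5], 24, [0.5054, -0.0914, 0.14])]
scene red [([314.5, 183.0], 2, [0.5004, -0.1304, 0.136])]
-0.22 [590, 659, 684, 689, 688, 7, 5, 8, 6, 7, 8, 7, 8, 8]
-0.18 [10, 8, 663, 679, 663, 11, 10, 9, 10, 9, 8, 7, 7, 8]
-0.14 [7, 7, 7, 8, 7, 1514, 8, 7, 9, 10, 12, 7, 9, 14]
-0.1 [11, 7, 9, 7, 125, 134, 143, 136, 142, 135, 8, 6, 10, 12]
-0.06 [9, 9, 11, 45, 124, 143, 149, 148, 146, 137, 8, 67, 63, 8]
-0.02 [9, 7, 75, 78, 109, 160, 160, 160, 160, 165, 13, 65, 66, 7]
0.02 [136, 158, 100, 75, 6, 160, 161, 165, 165, 160, 8, 59, 61, 8]
0.06 [137, 157, 103, 8, 7, 163, 162, 162, 161, 164, 109, 10, 7, 10]
0.1 [9, 8, 7, 7, 6, 137, 136, 133, 130, 125, 8, 7, 7, 7]
0.14 [8, 8, 27, 99, 114, 115, 127, 127, 133, 142, 147, 316, 362, 355]
0.18 [335, 334, 317, 318, 157, 205, 216, 219, 209, 187, 303, 366, 377, 430]
0.22 [346, 350, 211, 318, 261, 521, 530, 533, 531, 524, 514, 499, 447, 429]
0.26 [340, 344, 490, 508, 521, 529, 532, 534, 533, 525, 512, 497, 430, 429]
```

Emit:
{"api": "jog_arm", "payload": {
  "plan": "0 0 0 3.5 -1.83 0 255;0 0 0 3.5 -1.83 0 255;0 0 0 3.5 -1.83 0 255;0 0 0 3.5 -1.83 0 255;0 0 0 3.5 -1.83 0 255;0 0 0 3.5 -1.83 0 255;0 0 0 3.5 -1.83 0 255;0 0 0 3.5 -1.83 0 255;0 0 0 3.5 -1.83 0 255;0 0 0 3.5 -1.83 0 255"
}}

```text
time_s: 2.33
position: [0.4547, -0.2249, 0.2315]
tool_rot: [[0.941, 0.339, 0.0], [0.339, -0.941, -0.0], [0.0, 0.0, -1.0]]
ft_force: [0.2, -0.6, 0.2]
grip_width: -0.0001
gripper_force: 0.0
```

Emit:
{"api": "jog_arm", "payload": {
  "plan": "0 0 0 3.39 -1.76 0 255;0 0 0 3.39 -1.76 0 255;0 0 0 3.39 -1.76 0 255;0 0 7 0 0 0 255;0 0 7 0 0 0 255;0 0 7 0 0 0 255;0 0 7 0 0 0 255;0 0 7 0 0 0 255;0 0 7 0 0 0 255;0 0 7 0 0 0 255"
}}

```text
time_s: 3.17
position: [0.5315, -0.1424, 0.2313]
tool_rot: [[0.87, -0.493, -0.0], [-0.493, -0.87, 0.0], [-0.0, 0.0, -1.0]]
ft_force: [0.1, 0.6, 0.2]
grip_width: -0.0001
gripper_force: 0.0
```

Emit:
{"api": "jog_arm", "payload": {
  "plan": "0 0 4 0 0 0 255;0 0 0 0 0 0 255"
}}

```text
time_s: 3.33
position: [0.5314, -0.1425, 0.2313]
tool_rot: [[0.836, -0.549, -0.0], [-0.549, -0.836, 0.0], [-0.0, 0.0, -1.0]]
ft_force: [0.6, 0.8, 0.0]
grip_width: -0.0005
gripper_force: 0.0
```

```bash
python3 - <<'E'
from h import *
d=cam("wrist"); im=d["pixels"].copy(); save("w1.png",im)
for k,v in blobs(d,(0,0,640,400)).items(): print(k,v)
for q in("wheel_top","pointer_mark","green_tab","yellow_tab","lid_left","lid_right","lid_pad"):
    print(q,[(np.round(r["at"]).tolist(),round(r["confidence"],2),at_d(d,r["at"]).round(4).tolist()) for r in models.tip_of("wrist",q)[:2]])
s=env.observe();print(s["position"],s["tool_rot"],s["q"],s["time_s"],s["ft_force"])
E
```

```text
green [([358.8, 248.6], 196, [0.4795, -0.1468, 0.14])]
yellow [([282.4, 250.9], 162, [0.5106, -0.0961, 0.14]), ([483.3, 121.4], 83, [0.5144, -0.2708, 0.14])]
wheel_top [([319.0, 202.0], 0.96, [0.5293, -0.1422, 0.1419])]
pointer_mark [([283.0, 246.0], 0.22, [0.5142, -0.0998, 0.1411])]
green_tab [([357.0, 245.0], 0.48, [0.4827, -0.1476, 0.1396])]
yellow_tab [([284.0, 245.0], 0.44, [0.5143, -0.0997, 0.1397])]
lid_left [([216.0, 106.0], 0.72, [0.6231, -0.1242, 0.1541]), ([80.0, 196.0], 0.66, [0.6553, 0.1132, 0.0066])]
lid_right [([580.0, 178.0], 0.98, [0.3478, -0.3914, 0.0064]), ([112.0, 258.0], 0.97, [0.5729, 0.1368, 0.0073])]
lid_pad [([97.0, 226.0], 0.74, [0.616, 0.1219, 0.0078]), ([313.0, 104.0], 0.68, [0.5898, -0.1777, 0.1585])]
[ 0.53143905 -0.14249939  0.23132226] [[ 8.37256582e-01 -5.46810219e-01 -1.57807743e-05]
 [-5.46810219e-01 -8.37256582e-01  3.02077089e-05]
 [-2.97304411e-05 -1.66625144e-05 -9.99999999e-01]] [-2.73413730e+01  2.18304102e+01  7.42979629e+01  1.12859046e-03
  8.38732250e+01  9.58069612e+01] 3.7333 [ 0.83723024  0.07226018 -0.29418471]
```

View pics/w1.png

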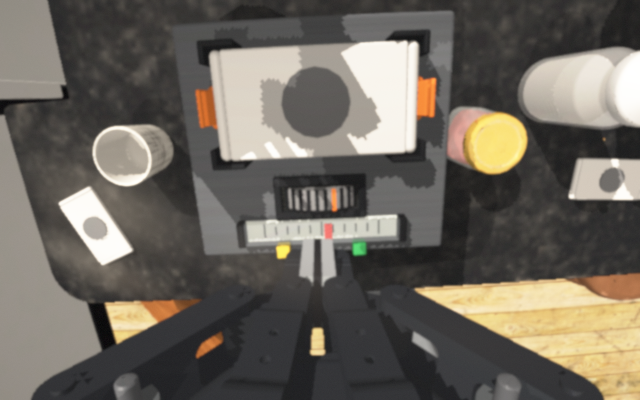

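```bash
python3 - <<'E'
from h import *
d=cam("wrist")
hsv=cv2.cvtColor(d["pixels"],cv2.COLOR_RGB2HSV)
m=cv2.inRange(hsv,(5,150,120),(18,255,255)); m[:70]=0;m[140:]=0
n,_,s,c=cv2.connectedComponentsWithStats(m)
hk=sorted([c[i] for i in sorted(range(1,n),key=lambda i:-s[i,4])[:2]],key=lambda c:c[0])
P=[at_z(d,h,.155) for h in hk]; print(hk,P,np.linalg.norm(P[0]-P[1]))
y=(P[0]-P[1])[:2];print("yaw hooks",np.degrees(np.arctan2(y[1],y[0]))-90)
W=at_z(d,(247,232),.140)-at_z(d,(401,227),.140);print("win",np.degrees(np.arctan2(W[1],W[0]))-90,np.linalg.norm(W))
g,ye=at_z(d,(358.8,248.6),.140),at_z(d,(282.4,250.9),.140);t=ye-g;print("tabs",np.degrees(np.arctan2(t[1],t[0]))-90)
m=cv2.inRange(hsv,(170,110,110),(180,255,255))|cv2.inRange(hsv,(0,110,110),(4,255,255));m[:215]=0;m[245:]=0;m[:,:260]=0;m[:,400:]=0
n,_,s,c=cv2.connectedComponentsWithStats(m);i=max(range(1,n),key=lambda i:s[i,4]);r=at_z(d,c[i],.136);print("red",c[i],s[i],r)
L=at_z(d,(288,198),.140);R=at_z(d,(355,196),.140);print("wheel",L,R,(L+R)/2)
for yaw in(-32,-31,-33):
    a=np.radians(yaw);ex=np.array([np.cos(a),np.sin(a)]);ey=np.array([-ex[1],ex[0]])
    o=(P[0]+P[1])[:2]/2-.03*ex
    for nm,p in dict(g=g,ye=ye,r=r,w=(L+R)/2,cup=0*g+[.653,.007,0]).items(): print(yaw,nm,(p[:2]-o)@ex,(p[:2]-o)@ey)
E
```

```text
[array([205.82276423, 107.42601626]), array([426.47144949,  97.51976574])] [array([ 0.62606251, -0.11821726,  0.155     ]), array([ 0.55342833, -0.24047526,  0.155     ])] 0.14220669696280774
yaw hooks -30.71479014686961
win -31.23261793548017 0.11783257468185108
tabs -31.34248108885526
red [327.875      230.32954545] [325 224   7  14  88] [ 0.50415109 -0.13438469  0.136     ]
wheel [ 0.54352087 -0.12436542  0.14      ] [ 0.51762915 -0.16672949  0.14      ] [ 0.53057501 -0.14554745  0.14      ]
-32 g -0.08060162729220297 -0.030999787982275956
-32 ye -0.08128449718134023 0.02850244742302449
-32 r -0.06641410924061127 -0.007228506941038658
-32 w -0.038089994804072526 -0.0026925280570136963
-32 cup -0.015105546466252347 0.19155041246492402
-31 g -0.08112580302799165 -0.029064802012286953
-31 ye -0.08077011171651703 0.030440288637204736
-31 r -0.06652557974585144 -0.005544747783663685
-31 w -0.038126615462057374 -0.0015037837083158724
-31 cup -0.011755661021484771 0.19230843873881517
-33 g -0.080043761229319 -0.03292533111654388
-33 ye -0.08176498431028482 0.026555924087249792
-33 r -0.0662732700637119 -0.008910064225175266
-33 w -0.03803263327406773 -0.003880452235582245
-33 cup -0.018441692324619025 0.19073403807980557
```

Emit:
{"api": "jog_arm", "payload": {
  "plan": "0 0 -2.1 0 -1.1 0 255;0 0 0 0 0 4 255;0 0 0 0 0 4 255;0 0 0 0 0 0.8 255;0 0 0 0 0 0.3 255;0 0 0 0 0 0.2 255;0 0 0 0 0 0 255"
}}

```text
time_s: 4.37
position: [0.5384, -0.1335, 0.14]
tool_rot: [[0.857, -0.516, 0.003], [-0.516, -0.857, -0.001], [0.003, -0.0, -1.0]]
ft_force: [-0.0, -0.0, 1.0]
grip_width: 0.0005
gripper_force: 0.2
```

Emit:
{"api": "jog_arm", "payload": {
  "plan": "0 0 0 0 0 0.2 255;0 0 0 0 0 0 255;0 0 0 0 0 0 255"
}}

```text
time_s: 4.62
position: [0.5383, -0.1336, 0.1376]
tool_rot: [[0.856, -0.516, 0.003], [-0.516, -0.856, -0.001], [0.003, -0.0, -1.0]]
ft_force: [1.7, 0.6, 3.0]
grip_width: -0.0002
gripper_force: 1.6
```

Emit:
{"api": "jog_arm", "payload": {
  "plan": "0 0 0 0 0.2 0.05 255;0 0 0 0 0.3 0 255;0 0 0 0 0.4 0 255;0 0 0 0 0.4 0 255;0 0 0 0 0.4 0 255;0 0 0 0 0.4 0 255;0 0 0 0 0.3 0 255;0 0 0 0 0 0 255"
}}

```text
time_s: 5.28
position: [0.5251, -0.155, 0.1362]
tool_rot: [[0.856, -0.517, 0.001], [-0.517, -0.856, -0.001], [0.002, 0.001, -1.0]]
ft_force: [1.6, -2.9, 4.5]
grip_width: 0.0002
gripper_force: 2.4
```

Emit:
{"api": "jog_arm", "payload": {
  "plan": "0 0 0 0 0 -1.5 255;0 0 0 0 -1.2 -2 255;0 0 0 0 -1.2 0 255;0 0 0 0 0 0 255"
}}

```text
time_s: 5.62
position: [0.5377, -0.1318, 0.1707]
tool_rot: [[0.857, -0.515, -0.0], [-0.515, -0.857, 0.001], [-0.001, -0.0, -1.0]]
ft_force: [0.1, 0.4, 0.1]
grip_width: -0.0001
gripper_force: 0.0
```

```bash
cat >> h.py <<'E'
def gauge(d,name):
    hsv=cv2.cvtColor(d["pixels"],cv2.COLOR_RGB2HSV); T=np.linalg.inv(d["world_from_camera"])
    g0=np.array([.4795,-.1468,.140]);c=T[:3,:3]@g0+T[:3,3]
    uv=cv2.projectPoints(c[None],np.zeros(3),np.zeros(3),d["K"],np.array(d["distortion"],float))[0][0,0]
    x,y=uv.astype(int);a=np.radians(-31);ey=np.array([-np.sin(a),np.cos(a)])
    out={}
    for n,m,z in(("red",cv2.inRange(hsv,(170,110,90),(180,255,255))|cv2.inRange(hsv,(0,110,90),(4,255,255)),.136),("green",cv2.inRange(hsv,(45,110,60),(80,255,255)),.140),("yellow",cv2.inRange(hsv,(22,140,120),(34,255,255)),.140)):
        k=np.zeros_like(m);k[max(y-60,0):y+50,max(x-150,0):x+70]=255;m&=k
        q,_,s,ce=cv2.connectedComponentsWithStats(m)
        if q>1:
            i=max(range(1,q),key=lambda i:s[i,4]);p=at_z(d,ce[i],z);out[n]=p[:2]@ey;print(n,ce[i].round(1),s[i,4],p.round(4))
    if "red" in out and "green" in out: print("pointer-green mm",1000*(out["red"]-out["green"]))
    save(name,d["pixels"][max(y-110,0):y+90,max(x-200,0):x+120])
E
python3 - <<'E'
from h import *
d=cam("wrist"); gauge(d,"w2.png"); print(env.observe()["position"])
E
```

```text
red [371.4 270.9] 162 [ 0.4963 -0.1448  0.136 ]
green [381.  286.8] 6 [ 0.4862 -0.1452  0.14  ]
pointer-green mm 5.55694931594658
[ 0.53702437 -0.1322663   0.16986961]
```

Emit:
{"api": "jog_arm", "payload": {
  "plan": "0 0 0 0 0.2 2 255;0 0 0 0 0 1.2 255;0 0 0 0 0 0.3 255;0 0 0 0 0.2 0 255;0 0 0 0 0.4 0 255;0 0 0 0 0.4 0 255;0 0 0 0 0.4 0 255;0 0 0 0 0.4 0 255;0 0 0 0 0.2 0 255;0 0 0 0 0 0 255"
}}

```text
time_s: 6.5
position: [0.5252, -0.1526, 0.1356]
tool_rot: [[0.856, -0.517, -0.002], [-0.517, -0.856, 0.0], [-0.001, 0.001, -1.0]]
ft_force: [-2.7, 0.3, 7.3]
grip_width: 0.0003
gripper_force: 3.8
```

Emit:
{"api": "jog_arm", "payload": {
  "plan": "0 0 0 0 0 -2 255;0 0 0 1 0 -4 255;0 0 0 4 0 -3 255;0 0 0 0 0 0 255;0 0 0 0 0 0 255"
}}

```text
time_s: 6.92
position: [0.5635, -0.1753, 0.2203]
tool_rot: [[0.856, -0.517, -0.0], [-0.517, -0.856, -0.0], [0.0, 0.0, -1.0]]
ft_force: [-0.8, 0.5, 0.0]
grip_width: 0.0
gripper_force: 0.0
```

```bash
python3 - <<'E'
from h import *
d=cam("wrist"); gauge(d,"w3.png"); print(env.observe()["position"])
for q in("lid_left","lid_right","lid_pad"):
    print(q,[(np.round(r["at"]).tolist(),round(r["confidence"],2),at_d(d,r["at"]).round(4).tolist()) for r in models.tip_of("wrist",q)[:2]])
E
```

```text
[ 0.56236808 -0.17447804  0.21900822]
lid_left [([631.0, 229.0], 0.91, [0.296, -0.4649, 0.0012]), ([65.0, 224.0], 0.84, [0.6594, 0.1171, 0.0057])]
lid_right [([563.0, 228.0], 0.65, [0.3483, -0.387, 0.0064]), ([101.0, 287.0], 0.64, [0.5719, 0.1368, 0.006])]
lid_pad [([600.0, 230.0], 0.96, [0.3225, -0.4248, 0.0087]), ([84.0, 257.0], 0.95, [0.6147, 0.1244, 0.0088])]
```

View pics/w3.png

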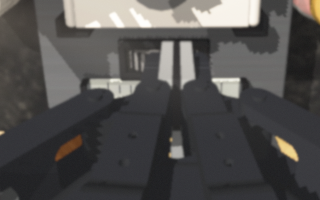

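Emit:
{"api": "jog_arm", "payload": {
  "plan": "0 0 0 -3.5 0 -1 255;0 0 0 -3.5 0 -1 255;0 0 0 0 0 0 255;0 0 0 0 0 0 255"
}}

```text
time_s: 7.45
position: [0.502, -0.1373, 0.241]
tool_rot: [[0.857, -0.516, -0.0], [-0.516, -0.857, 0.0], [-0.0, 0.0, -1.0]]
ft_force: [-0.4, 0.1, 0.1]
grip_width: 0.0003
gripper_force: 0.0
```

```bash
python3 - <<'E'
from h import *
d=cam("wrist"); gauge(d,"w4.png"); print(env.observe()["position"])
for q in("lid_left","lid_right","lid_pad"):
    print(q,[(np.round(r["at"]).tolist(),round(r["confidence"],2),at_d(d,r["at"]).round(4).tolist()) for r in models.tip_of("wrist",q)[:4]])
E
```

```text
red [342.  194.1] 117 [ 0.4913 -0.1534  0.136 ]
green [343.  212.4] 190 [ 0.4791 -0.147   0.14  ]
yellow [267.5 212.2] 199 [ 0.5098 -0.0965  0.14  ]
pointer-green mm 0.7689354261403436
[ 0.50274721 -0.13798692  0.24056707]
lid_left [([208.0, 57.0], 0.89, [0.622, -0.1265, 0.1553]), ([631.0, 167.0], 0.76, [0.302, -0.4606, 0.0069]), ([65.0, 162.0], 0.71, [0.6572, 0.1175, 0.0074])]
lid_right [([100.0, 228.0], 0.97, [0.5718, 0.1361, 0.0074]), ([400.0, 60.0], 0.94, [0.5557, -0.2328, 0.1555]), ([207.0, 61.0], 0.74, [0.6209, -0.1246, 0.154]), ([564.0, 164.0], 0.73, [0.3499, -0.387, 0.007])]
lid_pad [([86.0, 196.0], 0.75, [0.6127, 0.1233, 0.0083]), ([303.0, 57.0], 0.69, [0.5894, -0.1794, 0.1584]), ([602.0, 166.0], 0.57, [0.3238, -0.4264, 0.0095])]
```

View pics/w4.png

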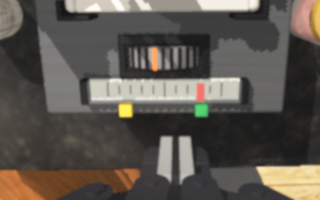

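Emit:
{"api": "jog_arm", "payload": {
  "plan": "0 0 0 3.3 -0.3 0 255;0 0 0 3.3 -0.3 0 255;0 0 0 3.05 -0.3 0 255;0 0 0 0 0 3.5 255;0 0 0 0 0 3.5 255;0 0 0 0 0 0.6 255;0 0 0 0 0 0 255;0 0 0 0 0 0 255"
}}

```text
time_s: 8.32
position: [0.5911, -0.1808, 0.1659]
tool_rot: [[0.856, -0.516, 0.001], [-0.516, -0.856, -0.0], [0.001, -0.0, -1.0]]
ft_force: [-0.7, 0.7, 0.3]
grip_width: 0.0
gripper_force: 0.0
```

Emit:
{"api": "jog_arm", "payload": {
  "plan": "0 0 0 -0.1 0 0.4 255;0 0 0 0 0 0.4 255;0 0 0 0 0 0.3 255;0 0 0 0 0 0.3 255;0 0 0 0 0 0.2 255;0 0 0 0 0 0 255"
}}

```text
time_s: 8.82
position: [0.5897, -0.1799, 0.1491]
tool_rot: [[0.856, -0.516, 0.0], [-0.516, -0.856, -0.0], [0.001, -0.0, -1.0]]
ft_force: [0.6, -0.4, 0.2]
grip_width: -0.0001
gripper_force: 0.0
```

Emit:
{"api": "jog_arm", "payload": {
  "plan": "0 0 0 0 0 0.2 255;0 0 0 0 0 0.2 255;0 0 0 0 0 0.2 255;0 0 0 0 0 0.1 255;0 0 0 0 0 0 255"
}}

```text
time_s: 9.23
position: [0.5897, -0.1799, 0.143]
tool_rot: [[0.856, -0.516, 0.001], [-0.516, -0.856, -0.001], [0.001, 0.0, -1.0]]
ft_force: [-3.2, 2.0, 11.3]
grip_width: 0.0001
gripper_force: 5.4
```

Emit:
{"api": "jog_arm", "payload": {
  "plan": "0 0 0 0 0 0.1 255;0 0 0 0 0 0.1 255;0 0 0 0 0 0 255"
}}

```text
time_s: 9.48
position: [0.5897, -0.18, 0.143]
tool_rot: [[0.856, -0.516, 0.002], [-0.516, -0.856, -0.002], [0.003, 0.0, -1.0]]
ft_force: [-7.7, 4.1, 23.8]
grip_width: 0.0002
gripper_force: 11.6
```

Emit:
{"api": "jog_arm", "payload": {
  "plan": "0 0 0 0 0 -2 255;0 0 0 -1 0 -3 255;0 0 0 -4 0 -3 255;0 0 0 -4 0 -2 255;0 0 0 -3 0 -1 255;0 0 0 0 0 0 255;0 0 0 0 0 0 255"
}}

```text
time_s: 10.07
position: [0.4945, -0.1224, 0.2443]
tool_rot: [[0.857, -0.516, 0.001], [-0.516, -0.857, -0.001], [0.002, 0.0, -1.0]]
ft_force: [-0.2, -0.4, -0.3]
grip_width: -0.0001
gripper_force: 0.0
```

```bash
python3 - <<'E'
from h import *
d=cam("wrist"); gauge(d,"w5.png"); print(env.observe()["position"]); save("w5.png",d["pixels"])
for q in("lid_left","lid_right","lid_pad"):
    print(q,[(np.round(r["at"]).tolist(),round(r["confidence"],2),at_d(d,r["at"]).round(4).tolist()) for r in models.tip_of("wrist",q)[:4]])
E
```

```text
red [353.6 176. ] 100 [ 0.4911 -0.1534  0.136 ]
green [354.4 193.9] 202 [ 0.4793 -0.147   0.14  ]
yellow [278.5 194.1] 204 [ 0.5098 -0.0963  0.14  ]
pointer-green mm 0.5836069229997881
[ 0.49505852 -0.12295919  0.24349487]
lid_left [([228.0, 36.0], 0.95, [0.6232, -0.1283, 0.1403]), ([637.0, 154.0], 0.93, [0.3034, -0.462, 0.0045]), ([410.0, 43.0], 0.52, [0.5546, -0.2322, 0.146])]
lid_right [([105.0, 216.0], 0.89, [0.5728, 0.1381, 0.0069]), ([570.0, 149.0], 0.72, [0.3532, -0.3879, 0.006]), ([411.0, 43.0], 0.62, [0.5541, -0.233, 0.1452])]
lid_pad [([606.0, 156.0], 0.77, [0.3237, -0.4226, 0.0092]), ([88.0, 182.0], 0.7, [0.6167, 0.126, 0.0082]), ([318.0, 40.0], 0.56, [0.5884, -0.1798, 0.1425])]
```

View pics/w5.png

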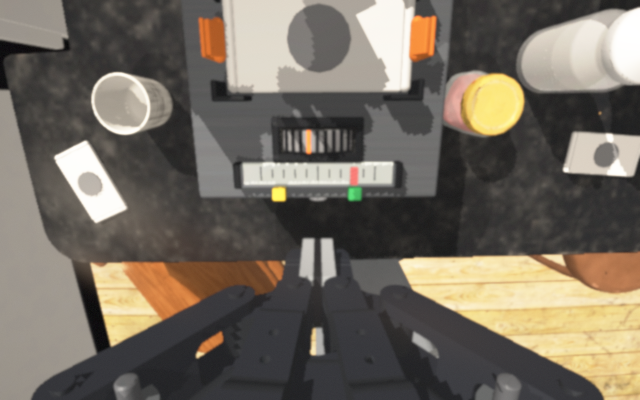

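```bash
python3 - <<'E'
from h import *
d=cam("wrist")
for v in(30,60,80):
    print(v,[(u,(at_d(d,(u,v))[2]*1000).round(1)) for u in(226,232,238,246,260,275,365,380,392,398,404,408,412)])
E
```

```text
30 [(226, np.float64(140.2)), (232, np.float64(138.6)), (238, np.float64(140.5)), (246, np.float64(140.8)), (260, np.float64(139.4)), (275, np.float64(140.1)), (365, np.float64(140.8)), (380, np.float64(140.2)), (392, np.float64(140.7)), (398, np.float64(141.2)), (404, np.float64(139.7)), (408, np.float64(141.0)), (412, np.float64(146.5))]
60 [(226, np.float64(140.4)), (232, np.float64(139.7)), (238, np.float64(140.6)), (246, np.float64(141.6)), (260, np.float64(141.6)), (275, np.float64(140.9)), (365, np.float64(140.5)), (380, np.float64(140.7)), (392, np.float64(140.5)), (398, np.float64(140.9)), (404, np.float64(140.4)), (408, np.float64(141.6)), (412, np.float64(145.4))]
80 [(226, np.float64(139.9)), (232, np.float64(139.9)), (238, np.float64(141.1)), (246, np.float64(140.9)), (260, np.float64(140.4)), (275, np.float64(140.8)), (365, np.float64(140.8)), (380, np.float64(141.2)), (392, np.float64(140.2)), (398, np.float64(141.0)), (404, np.float64(139.2)), (408, np.float64(140.9)), (412, np.float64(131.1))]
```

The picture and depth agree. The lid is level at about 140 mm at both ends, with the hook noses (212,38) and (424,38) over it. The pointer (354,176) stands opposite the green tab (354,194), and the cup, jar and sugar pourer have not moved.

```bash
python3 -c "
from rig import job
print(job.close_job())"
```

```text
the job is handed in; nothing more can be done
None
```

The job is handed in: the pointer stands about 0.6 mm from the green tab's middle, the lid is level at home height at both ends, and the cup, jar and sugar pourer were left alone; arm time was about 10 s of the 42 s allowed.

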